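# Click the clamp of the blue-capped vial shut

## Task

Three sample vials stand in three identical clamp stations on the bench. Turn the black knob of the station that holds the blue-capped vial clockwise until it clicks past its detent and stays in the locked position, then let go. Leave the other two knobs as they are, and leave the blue-capped vial standing in its socket.

Things in the scene. Friction and masses are not known exactly. Their poses are not given: they have to be found in the camera images.
- knob_blue_grip (a point): Grip point of the black knob to turn, on its upright axis, 61 mm above the worktop. The knob: an upright bar 46 mm long, 14 mm thick, its top 11.5 mm above this point, over a round skirt 41 mm across whose top is 23.5 mm below it. Frame turns with the knob: x along the bar (white pointer line on its -x half), y across its thickness, z up. It sits on a fixed aluminium block 140 x 64 x 30 mm high.
- knob_blue (a joint): Its angle, rad: 0 open, grows clockwise seen from above, 1.2 = hard stop. Starts at 0 to 0.15. Nearly free to 0.47, then a lobe on the skirt lifts a spring plunger (up to about 0.15 N m) to the crest at 0.75; past it the knob snaps on to about 1.0 by itself, and is locked there and up to 1.2. Before the crest it springs back when let go. The pointer goes from the red mark to the green one.
- knob_black (a joint): Angle of the identical knob on the station with the black-capped vial, same meaning; to be left alone.
- knob_white (a joint): Angle of the identical knob on the station with the white-capped vial, same meaning; to be left alone.
- vial_blue: Blue-capped sample vial, 22 mm across, 48 mm high, loose in an 18 mm deep socket of the same block, 75 mm behind the knob's axis as seen from the robot (block turned up to 20 degrees). Origin at the centre of its underside, 12 mm above the worktop, z up; its top is at 60 mm. Keep clear of the tall fixed dispenser (0.33 m high) behind the work: its front is at x 0.58, y -0.33 to -0.01.

How it is judged (in metres and radians):
At the end, for the whole second after the job is handed in: The knob of the blue-capped vial's station is past its click and rests in the locked position (over 0.93 rad of 1.2), the other two knobs are still open (under 0.4 rad), and the blue-capped vial stands in its socket (within 10 mm of its start, tilted less than 14 degrees) (value of joint knob_blue above 0.93 rad and velocity of joint knob_blue below 0.1 rad/s and value of joint each of knob_black, knob_white below 0.4 rad and distance of vial_blue from where it was at the start of the episode below 0.01 m and angle between vial_blue's own z axis and vertical below 0.25 rad); the robot touches nothing.
It fails at once if the knob of another vial's station is turned (past 0.4 rad) (value of joint any of knob_black, knob_white above 0.4 rad).
It also fails if it takes over 34 s, if anything falls off the work surface, if the arm or the gripper's body presses on something with over 40 N, if the wrist force passes 120 N, or if a joint passes its speed limit or range.

## Robot

A 6-joint arm with a two-finger parallel gripper is mounted at the origin on a cart in front of the work surface, level with it; the furniture and walls round the work are solid. World frame = base frame: x ahead of the robot, y to its left, z up, the work surface at z = 0. Lengths are in m, angles in degrees, forces in N, time in s.
With the tool pointing down it reaches from about 0.4 to 0.825 m from the base axis. Payload 7 kg.
Tool frame: the origin (TCP) lies between the finger pads; the fingertips stand 11 mm ahead of it and the grasp point (between the pads) lies 8 mm behind it (r.tcp_to_tips is the distance from the TCP to the fingertips, in m); x points along the fingers, y is the direction in which the jaws open and shut, and the axes are right-handed (so a half turn about x gives the same grasp; the last joint's range is limited). The gripper opens to 88 mm and grips with 3 to 60 N. Pads are 19 mm wide; open, the fingers measure 130 mm over their backs; the gripper's body (78 mm by 193 mm) begins 47 mm behind the grasp point.
Start: joints at [-49.555, 20.546, 0.682, 0, -70.136, -16.507], TCP at [0.274, -0.617, 0.238] pointing down, gripper open.
Joint ranges: [-176.03, 176.03], [-82.01, 121.73], [-58.28, 71.71], [-173.87, 95.51], [-174.79, -0.11], [-173.66, 173.66]. Speed limits (degrees/s): [136.94, 136.94, 172.46, 180, 180, 180].

## Interface

Orientations are given as [roll, pitch, yaw] about the fixed x, y, z axes, in that order (R = Rz(yaw) Ry(pitch) Rx(roll)).
In Python, from plant import r gives the robot as it stands.
- The arm moves only by the tool arm_command, never from a script. Its argument "plan" is a list of rows, each an object of numbers: "dx", "dy", "dz": the shift along the tool's x, y, z each as a share of 0.02 m, from -1 to 1; "wx", "wy", "wz": the turn, a rotation vector about the tool's x, y, z each as a share of 0.08 rad, from -1 to 1. In form: [{"dx": .., "dy": .., "dz": .., "wx": .., "wy": .., "wz": ..}, ...]. A call has 1 to 20 rows; each row shifts and turns the pose as measured when the row begins, along the tool's axes as they then stand; what a row does not reach is not made up. A row lasts 1/12 s, in which the tool goes at most 41.7 mm and 7.16 degrees, less where a joint would pass 70% of its speed; a pose out of reach is approached as far as the arm can. A call with a number of a shift or a turn outside -1 to 1 is refused whole. A call with a gripper value outside its range is refused whole. "fingers" is the closure, from -1 (fully open) to 1 (shut), so that 0 is half open, set as the call begins (left out, the last holds). The fingers move at their own pace and stop on an object; "force" is the grip in N (left out, the last holds). Time passes only in rows, so rows that do not move let the fingers close. It gives the time, the measured TCP pose, the force and the opening at its end, in the units of the state.
- r.get_state(): the state, without advancing time (a new reading comes with each control period).
- r.capture(name): name is "scene" or "top" or "wrist"; returns (picture, depth): 400x640x3 uint8, red, green, blue; 400x640 float32, m along the optical axis (not along the pixel's ray), 0 where there is no reading.
- r.camera_model(name): a dict with "vertical_fov" (degrees; the focal length in pixels is half the picture's height over the tangent of half this angle, whatever the lens; pixels are square), "cx", "cy" (the principal point, pixels), "dist" ([k1, k2, p1, p2, k3] as OpenCV has them; the pictures are not rectified), "R" (3x3) and "t" (3): a world point X has camera coordinates R X + t. Camera axes: x right, y down, z forward; pixel columns grow to the right and rows downward; lengths in m; the calibration is good to about 2 mm. A picture is of the moment at which its call begins: read the wrist's pose just before it. camera_model takes no time and is no camera call; for the wrist camera it gives the pose at the moment of the call.
- r.close_job(): hands the job in, once; it reports no verdict.
Trained networks look in the newest picture that a camera, given by its name, has taken for a name from the list of things; names that differ only in an ending like _2 or _b are one class to them, and where a whole thing is asked for, a point or a joint stands for the part that bears it (a point fixed in the world has none). Each returns a list of dicts, best first, with "score" (0 to 1); they miss things now and then, are a little off and sometimes report something else, mostly with a low value. They report only what shows in the picture. A call takes as long as a camera call.
- r.cut_out(camera, query): "mask" (400x640 bool, what is visible of it) and "bbox" ([left, top, width, height] in pixels, round what is visible of it).
- r.spot_point(camera, query): "centre" ([column, row] in pixels: a listed point, or the origin of a listed thing).
The state is a dict: "time_s": time; "joints": joint angles; "qd": joint speeds; "joint_torque": joint torques, N m; "tcp_pos": TCP position; "eef_rot": TCP orientation; "contact_force": force on the tool from outside, world axes, zero at the start; "moment": the same for the moment, N m; "gripper_width": finger opening in m.
Only numpy, scipy, OpenCV 4.12 (cv2) and the standard library are available. Lean on these libraries where they do the work, as an engineer would, in place of code of your own. Each camera call takes 0.05 s, during which the arm holds its last target.

## Working session

There is one attempt and no reset: what is moved stays moved. The work goes in short steps, Python scripts to look and compute and a tool call to move; the robot and the scene stay as the last step left them, time stands still between calls to the robot, and variables do not carry over. Pictures are saved under pics/ and viewed, and the job is handed in when it is done.

Besides the shell and the picture viewer there is one more tool, called after ">>>" by a JSON object that holds its "fn" and its "kwargs". arm_command: Moves the arm, as the interface text tells. Shift numbers are shares of 0.02 m and turn numbers shares of 0.08 rad, none past 1 either way. Its arguments: {"type":"object","properties":{"plan":{"type":"array","items":{"type":"object","properties":{"dx":{"type":"number"},"dy":{"type":"number"},"dz":{"type":"number"},"wx":{"type":"number"},"wy":{"type":"number"},"wz":{"type":"number"}}}},"fingers":{"type":"number"},"force":{"type":"number"}},"required":["plan"]}

```bash
mkdir -p pics; ls; cat > h.py <<'E'
import numpy as np, cv2
from plant import r
def K(name):
    m=r.camera_model(name); f=200/np.tan(np.radians(m["vertical_fov"])/2)
    return np.array([[f,0,m["cx"]],[0,f,m["cy"]],[0,0,1.]]),np.array(m["dist"],float),np.array(m["R"]),np.array(m["t"])
def at_z(name,uv,z,cm=None):
    k,d,R,t=cm or K(name)
    p=cv2.undistortPoints(np.array([[uv]],float),k,d)[0,0]
    ray=R.T@np.array([p[0],p[1],1]); c=-R.T@t
    return c+ray*(z-c[2])/ray[2]
def proj(name,X,cm=None):
    k,d,R,t=cm or K(name)
    return cv2.projectPoints(np.array(X,float).reshape(-1,3),cv2.Rodrigues(R)[0],t,k,d)[0][:,0]
E
python3 - <<'E'
from h import *
for n in ["scene","top"]:
    p,d=r.capture(n); cv2.imwrite(f"pics/{n}1.png",p[:,:,::-1]); np.save(f"{n}1.npy",d)
    for q in ["knob_blue_grip","vial_blue"]:
        for x in r.spot_point(n,q): print(n,q,x, at_z(n,x["centre"],0.061 if 'grip' in q else 0.012))
s=r.get_state(); print(s)
E
```

```text
pics
scene knob_blue_grip {'centre': [297.4, 205.8], 'score': 0.58} [0.46181739 0.02340995 0.061     ]
scene vial_blue {'centre': [326.2, 219.6], 'score': 0.54} [ 0.53286304 -0.01741049  0.012     ]
top knob_blue_grip {'centre': [301.6, 216.5], 'score': 0.62} [0.46897515 0.01658505 0.061     ]
top vial_blue {'centre': [309.2, 195.7], 'score': 0.48} [ 0.53967738 -0.00500447  0.012     ]
{'time_s': 0.3, 'joints': array([-4.95557732e+01,  2.05638858e+01,  6.66489674e-01, -6.21299016e-03,
       -7.01367823e+01, -1.65065980e+01]), 'qd': array([ 0.01976195, -0.19961766,  0.12652897, -0.09770976, -0.04285147,
        0.16904405]), 'joint_torque': array([ 5.89701976e-04, -5.81813049e+01,  2.92817295e+01,  6.99001998e+00,
        9.28864698e-03, -8.69844348e-05]), 'tcp_pos': array([ 0.27378279, -0.61679815,  0.23722608]), 'eef_rot': array([ 96.80683296,  89.96532578, 120.74234906]), 'contact_force': array([ 0.70866948, -0.55004312, -0.09824467]), 'moment': array([ 0.00390269, -0.00454232,  0.00953838]), 'gripper_width': 0.08777567804031573}
```

View pics/scene1.png

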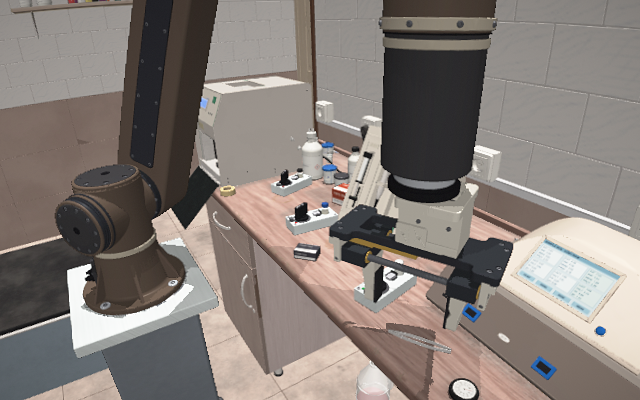

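View pics/top1.png

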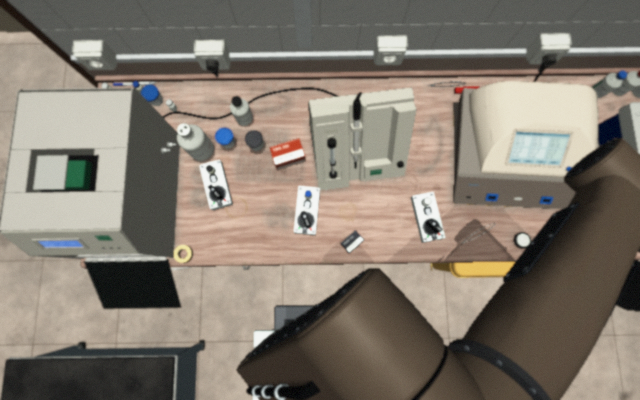

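```bash
python3 - <<'E'
import cv2
p=cv2.imread("pics/top1.png"); cv2.imwrite("pics/topcrop.png",cv2.resize(p[160:260,230:390],None,fx=5,fy=5,interpolation=cv2.INTER_CUBIC))
E
```

```text
(no output)
```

View pics/topcrop.png

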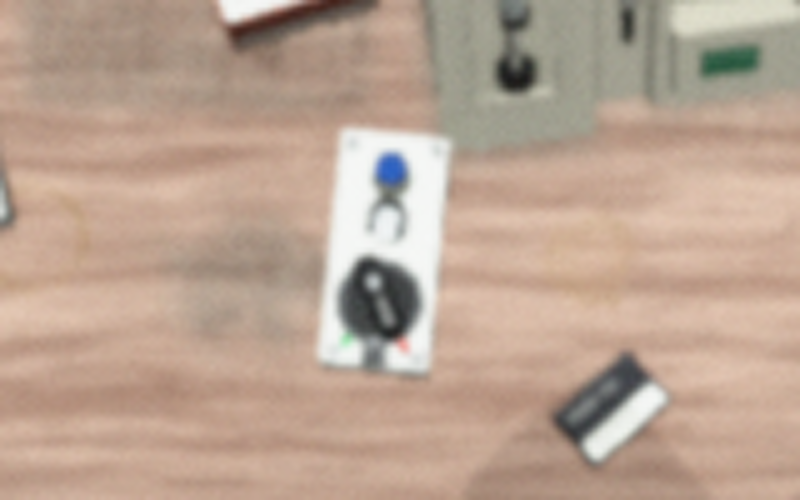

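The top view shows the blue cap at about (308,194) and its knob at about (306,219), which is the middle station. The pointer end is toward the red mark, so bar yaw is roughly 24°.

```bash
cat >> h.py <<'E'
from scipy.spatial.transform import Rotation as Rt
def tool():
    s=r.get_state(); return s, np.array(s["tcp_pos"]), Rt.from_euler("xyz",s["eef_rot"],degrees=True).as_matrix()
E
python3 - <<'E'
from h import *
s,p,R=tool(); print(R.round(3))
d=np.array([0.455,0.018,0.19])-p
print(R.T@d/0.02, np.linalg.norm(d)/0.02)
print("jaw yaw",np.degrees(np.arctan2(R[1,1],R[0,1])))
E
```

```text
[[-0.    -0.406  0.914]
 [ 0.001  0.914  0.406]
 [-1.     0.001 -0.   ]]
[ 2.37500983 25.33287062 21.15896225] 33.09224515424397
jaw yaw 113.9355148669921
```

>>> {"fn": "arm_command", "kwargs": {"plan": [{"dy":0.5,"dz":0.4},{"dy":0.9,"dz":0.75,"dx":0.08},{"dy":0.9,"dz":0.75,"dx":0.08},{"dy":0.9,"dz":0.75,"dx":0.08},{"dy":0.9,"dz":0.75,"dx":0.08},{"dy":0.9,"dz":0.75,"dx":0.08},{"dy":0.9,"dz":0.75,"dx":0.08},{"dy":0.9,"dz":0.75,"dx":0.08},{"dy":0.9,"dz":0.75,"dx":0.08},{"dy":0.9,"dz":0.75,"dx":0.08},{"dy":0.9,"dz":0.75,"dx":0.08},{"dy":0.9,"dz":0.75,"dx":0.08},{"dy":0.9,"dz":0.75,"dx":0.08},{"dy":0.9,"dz":0.75,"dx":0.08},{"dy":0.9,"dz":0.75,"dx":0.08},{"dy":0.9,"dz":0.75,"dx":0.08},{"dy":0.9,"dz":0.75,"dx":0.08},{"dy":0.9,"dz":0.75,"dx":0.08},{"dy":0.9,"dz":0.75,"dx":0.08},{"dy":0.9,"dz":0.75,"dx":0.08}], "fingers": 0, "force": 30}}

```text
schema error: expected keys dx, dy, dz, wx, wy, wz
```

```bash
python3 - <<'E'
from h import *
s,p,R=tool(); print(s["time_s"],p,R.round(3),s["gripper_width"])
d=np.array([0.455,0.018,0.19])-p
print(R.T@d/0.02, np.linalg.norm(d)/0.02)
E
```

```text
0.3 [ 0.27378279 -0.61679815  0.23722608] [[-0.    -0.406  0.914]
 [ 0.001  0.914  0.406]
 [-1.     0.001 -0.   ]] 0.08777567804031573
[ 2.37500983 25.33287062 21.15896225] 33.09224515424397
```

All six keys are needed in every row.

>>> {"fn": "arm_command", "kwargs": {"plan": [{"dx":0,"dy":0.5,"dz":0.4,"wx":0,"wy":0,"wz":0},{"dx":0.08,"dy":0.9,"dz":0.75,"wx":0,"wy":0,"wz":0},{"dx":0.08,"dy":0.9,"dz":0.75,"wx":0,"wy":0,"wz":0},{"dx":0.08,"dy":0.9,"dz":0.75,"wx":0,"wy":0,"wz":0},{"dx":0.08,"dy":0.9,"dz":0.75,"wx":0,"wy":0,"wz":0},{"dx":0.08,"dy":0.9,"dz":0.75,"wx":0,"wy":0,"wz":0},{"dx":0.08,"dy":0.9,"dz":0.75,"wx":0,"wy":0,"wz":0},{"dx":0.08,"dy":0.9,"dz":0.75,"wx":0,"wy":0,"wz":0},{"dx":0.08,"dy":0.9,"dz":0.75,"wx":0,"wy":0,"wz":0},{"dx":0.08,"dy":0.9,"dz":0.75,"wx":0,"wy":0,"wz":0},{"dx":0.08,"dy":0.9,"dz":0.75,"wx":0,"wy":0,"wz":0},{"dx":0.08,"dy":0.9,"dz":0.75,"wx":0,"wy":0,"wz":0},{"dx":0.08,"dy":0.9,"dz":0.75,"wx":0,"wy":0,"wz":0},{"dx":0.08,"dy":0.9,"dz":0.75,"wx":0,"wy":0,"wz":0},{"dx":0.08,"dy":0.9,"dz":0.75,"wx":0,"wy":0,"wz":0},{"dx":0.08,"dy":0.9,"dz":0.75,"wx":0,"wy":0,"wz":0}], "fingers": 0, "force": 30}}

```text
time_s: 1.63
tcp_pos: [0.3732, -0.2469, 0.211]
eef_rot: [14.1, 89.8, 37.7]
contact_force: [-0.3, -1.0, 0.2]
gripper_width: 0.0436
```

```bash
python3 - <<'E'
from h import *
s,p,R=tool(); print(s["time_s"],p,R.round(3),s["gripper_width"])
d=np.array([0.455,0.018,0.19])-p
print(R.T@d/0.02, np.linalg.norm(d)/0.02)
E
```

```text
1.6333 [ 0.37320998 -0.24694975  0.2110168 ] [[ 0.002 -0.4    0.916]
 [ 0.002  0.916  0.4  ]
 [-1.     0.001  0.003]] 0.04362736099704863
[ 1.08531109 10.50236274  9.04691599] 13.90410774721568
```

>>> {"fn": "arm_command", "kwargs": {"plan": [{"dx":0.08,"dy":0.87,"dz":0.75,"wx":0,"wy":0,"wz":0},{"dx":0.08,"dy":0.87,"dz":0.75,"wx":0,"wy":0,"wz":0},{"dx":0.08,"dy":0.87,"dz":0.75,"wx":0,"wy":0,"wz":0},{"dx":0.08,"dy":0.87,"dz":0.75,"wx":0,"wy":0,"wz":0},{"dx":0.08,"dy":0.87,"dz":0.75,"wx":0,"wy":0,"wz":0},{"dx":0.08,"dy":0.87,"dz":0.75,"wx":0,"wy":0,"wz":0},{"dx":0.08,"dy":0.87,"dz":0.75,"wx":0,"wy":0,"wz":0},{"dx":0.08,"dy":0.87,"dz":0.75,"wx":0,"wy":0,"wz":0},{"dx":0.08,"dy":0.87,"dz":0.75,"wx":0,"wy":0,"wz":0},{"dx":0.08,"dy":0.87,"dz":0.75,"wx":0,"wy":0,"wz":0},{"dx":0.08,"dy":0.87,"dz":0.75,"wx":0,"wy":0,"wz":0},{"dx":0.08,"dy":0.5,"dz":0.5,"wx":0,"wy":0,"wz":0},{"dx":0,"dy":0,"dz":0,"wx":0,"wy":0,"wz":0}]}}

```text
time_s: 2.72
tcp_pos: [0.4502, 0.0279, 0.1945]
eef_rot: [2.3, 89.2, 26.2]
contact_force: [0.5, -0.9, 0.6]
gripper_width: 0.0436
```

```bash
python3 - <<'E'
from h import *
s,p,R=tool(); print(s["time_s"],p,R.round(3),s["gripper_width"])
cm=K("wrist"); pic,d=r.capture("wrist"); cv2.imwrite("pics/w1.png",pic[:,:,::-1]); np.save("w1.npy",d)
for q in ["knob_blue_grip","vial_blue"]:
    for x in r.spot_point("wrist",q): print(q,x, at_z("wrist",x["centre"],0.061 if 'grip' in q else 0.012,cm))
import pickle; pickle.dump(cm,open("cm1.pkl","wb"))
E
```

```text
2.7167 [0.45024672 0.0279273  0.19453047] [[ 0.012 -0.405  0.914]
 [ 0.006  0.914  0.405]
 [-1.     0.001  0.014]] 0.043618993224210874
knob_blue_grip {'centre': [295.3, 189.5], 'score': 0.82} [0.46369919 0.00399468 0.061     ]
```

View pics/w1.png

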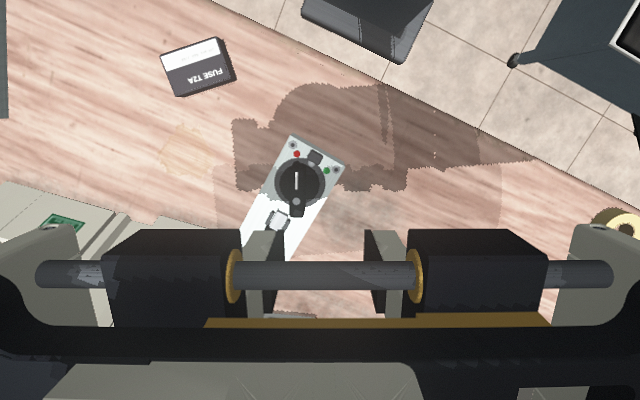

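```bash
cat >> h.py <<'E'
def cloud(d,cm):
    k,ds,R,t=cm
    v,u=np.mgrid[0:400,0:640]
    p=cv2.undistortPoints(np.stack([u,v],-1).reshape(-1,1,2).astype(float),k,ds)[:,0]
    P=np.c_[p,np.ones(len(p))]*d.reshape(-1,1)
    return ((P-t)@R).reshape(400,640,3)
E
python3 - <<'E'
from h import *
import pickle
cw=pickle.load(open("cm1.pkl","rb"))
for n,cm,d,pic,(u0,u1,v0,v1) in [("w",cw,np.load("w1.npy"),cv2.imread("pics/w1.png"),(260,340,150,230)),("top",K("top"),np.load("top1.npy"),cv2.imread("pics/top1.png"),(285,325,175,245)),("scene",K("scene"),np.load("scene1.npy"),cv2.imread("pics/scene1.png"),(280,340,190,235))]:
    W=cloud(d,cm)
    w=W[v0:v1,u0:u1].reshape(-1,3); c=pic[v0:v1,u0:u1].reshape(-1,3).astype(int)
    print(n,"focal",cm[0][0,0],"cam",-cm[2].T@cm[3])
    print(" z pct",np.percentile(w[:,2],[5,25,50,75,95]).round(4))
    m=(w[:,2]>0.062)&(w[:,2]<0.085)&(c.max(1)<110)
    q=w[m]; print(" high dark",len(q),q.mean(0) if len(q) else None)
    if len(q)>8:
        rr=cv2.minAreaRect((q[:,:2]*1000).astype(np.float32)); print(rr); 
    b=w[(w[:,2]>0.045)&(c[:,0]>c[:,2]+50)]; print(" blue",len(b),b.mean(0) if len(b) else None)
    m=(w[:,2]>0.02)&(w[:,2]<0.04)
    print(" block",cv2.minAreaRect((w[m][:,:2]*1000).astype(np.float32)))
E
```

```text
w focal 310.543269474525 cam [ 0.38157771 -0.00303278  0.34150848]
 z pct [0.0003 0.0297 0.0312 0.0382 0.0733]
 high dark 659 [0.46158086 0.00541089 0.07235449]
((462.9085693359375, 5.643439292907715), (44.56523895263672, 13.251958847045898), 22.05874252319336)
 blue 0 None
 block ((478.0772705078125, 4.055614471435547), (64.1275634765625, 104.6092300415039), 83.82044219970703)
top focal 395.8532008026713 cam [ 0.30019214 -0.02818819  1.18888155]
 z pct [-0.0034 -0.0006  0.0023  0.0304  0.0596]
 high dark 58 [0.46040995 0.00560902 0.07154663]
((461.0657958984375, 5.773848533630371), (42.154815673828125, 13.708245277404785), 21.687664031982422)
 blue 29 [ 0.5368568  -0.00171667  0.05961744]
 block ((499.8434143066406, -4.164360046386719), (77.88086700439453, 151.83030700683594), 83.854248046875)
scene focal 396.1374444934969 cam [-0.01684678 -0.88486518  0.55962712]
 z pct [-0.0011  0.0003  0.0037  0.0304  0.0744]
 high dark 56 [ 0.45826933 -0.00266232  0.06881661]
((460.7681884765625, 0.3640165328979492), (44.30351257324219, 13.893035888671875), 20.16329574584961)
 blue 30 [ 0.51564101 -0.0372763   0.07472819]
 block ((541.442138671875, 71.14564514160156), (276.1654968261719, 177.5479736328125), 65.7573471069336)
```

```bash
cat > go.py <<'E'
from h import *
import sys
x,y,z,jy=map(float,sys.argv[1:5])
s,p,R=tool(); a=np.radians(jy)
X=np.array([0,0,-1.]);Y=np.array([np.cos(a),np.sin(a),0]);D=np.c_[X,Y,np.cross(X,Y)]
print(s["time_s"],p,"jaw",np.degrees(np.arctan2(R[1,1],R[0,1])),"w",s["gripper_width"],"F",s["contact_force"].round(1),"M",s["moment"].round(2),"j",s["joints"].round(0))
print("shift/0.02",(R.T@(np.array([x,y,z])-p)/0.02).round(2),"turn/.08",(Rt.from_matrix(R.T@D).as_rotvec()/0.08).round(2))
E
python3 go.py 0.462 0.0053 0.12 112
```

```text
2.8667 [0.44928366 0.02567519 0.1945808 ] jaw 113.81834400077346 w 0.04406176948529089 F [-0.5 -0.2 -0.4] M [ 0.01  0.02 -0.05] j [ 29.   0. -31.   0. -58. -95.]
shift/0.02 [ 3.73 -1.19  0.12] turn/.08 [ 0.4   0.16 -0.01]
```

>>> {"fn": "arm_command", "kwargs": {"plan": [{"dx":0.3,"dy":-0.6,"dz":0.06,"wx":0.2,"wy":0.16,"wz":0},{"dx":0.6,"dy":-0.6,"dz":0.06,"wx":0.2,"wy":0,"wz":0},{"dx":0.9,"dy":0,"dz":0,"wx":0,"wy":0,"wz":0},{"dx":0.9,"dy":0,"dz":0,"wx":0,"wy":0,"wz":0},{"dx":0.9,"dy":0,"dz":0,"wx":0,"wy":0,"wz":0},{"dx":0,"dy":0,"dz":0,"wx":0,"wy":0,"wz":0}]}}

```text
time_s: 3.37
tcp_pos: [0.4602, -0.0009, 0.1228]
eef_rot: [8.5, 89.7, 30.1]
contact_force: [-0.5, 0.5, -0.8]
gripper_width: 0.0439
```

```bash
python3 go.py 0.462 0.0053 0.054 112
```

```text
3.3667 [ 0.46020321 -0.00088214  0.12277457] jaw 111.6047424192443 w 0.04385102824804555 F [-0.5  0.5 -0.8] M [0.   0.16 0.01] j [ 24.   7. -35.  -0. -48. -93.]
shift/0.02 [3.44 0.25 0.18] turn/.08 [-0.09  0.07 -0.01]
```

```bash
python3 - <<'E'
from h import *
cm=K("wrist"); pic,d=r.capture("wrist"); cv2.imwrite("pics/w2.png",pic[:,:,::-1])
w=cloud(d,cm); m=(w[...,2]>0.064)&(w[...,2]<0.08)&(pic.max(2)<110)
m&=np.hypot(w[...,0]-.462,w[...,1]-.005)<.035
q=w[m]; print(len(q),q.mean(0),cv2.minAreaRect((q[:,:2]*1000).astype(np.float32)))
E
python3 go.py 0.462 0.0053 0.054 112
```

```text
1088 [0.46186584 0.00490714 0.07264171] ((463.4753112792969, 5.506503105163574), (45.54216766357422, 13.312093734741211), 22.30484390258789)
3.4167 [ 0.46098256 -0.00074032  0.12435709] jaw 111.63641893189386 w 0.043854233989442895 F [-0.3 -0.1  0.7] M [-0.05  0.05  0.  ] j [ 24.   6. -35.   0. -48. -93.]
shift/0.02 [3.52 0.26 0.13] turn/.08 [-0.08  0.09 -0.  ]
```

View pics/w2.png

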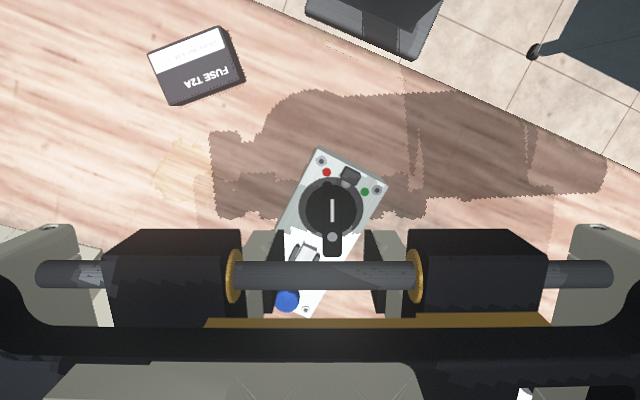

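The picture shows the blue cap at (287,300) and the bar at (332,210) with its line near the red mark. The knob is at (0.463, 0.0055), yaw 22.3°. Descending.

>>> {"fn": "arm_command", "kwargs": {"plan": [{"dx":0.4,"dy":0.26,"dz":0.17,"wx":-0.08,"wy":0.08,"wz":0},{"dx":0.8,"dy":0,"dz":0,"wx":0,"wy":0,"wz":0},{"dx":0.8,"dy":0,"dz":0,"wx":0,"wy":0,"wz":0},{"dx":0,"dy":0,"dz":0,"wx":0,"wy":0,"wz":0}]}}

```text
time_s: 3.75
tcp_pos: [0.4653, 0.0059, 0.0873]
eef_rot: [-2.9, 89.6, 19.1]
contact_force: [-0.2, -0.9, 0.4]
gripper_width: 0.0434
```

```bash
python3 go.py 0.463 0.0055 0.054 112.3
```

```text
3.75 [0.46527282 0.00592283 0.08725564] jaw 111.98725016275438 w 0.04344881785311974 F [-0.2 -0.9  0.4] M [ 0.07  0.12 -0.01] j [ 25.  10. -37.   0. -43. -93.]
shift/0.02 [ 1.66  0.02 -0.13] turn/.08 [-0.07  0.1   0.01]
```

>>> {"fn": "arm_command", "kwargs": {"plan": [{"dx":0.6,"dy":0.02,"dz":-0.1,"wx":-0.06,"wy":0.08,"wz":0},{"dx":0.6,"dy":0,"dz":0,"wx":0,"wy":0,"wz":0},{"dx":0.4,"dy":0,"dz":0,"wx":0,"wy":0,"wz":0},{"dx":0,"dy":0,"dz":0,"wx":0,"wy":0,"wz":0}]}}

```text
time_s: 4.08
tcp_pos: [0.4665, 0.0071, 0.0583]
eef_rot: [-11.1, 89.6, 11.3]
contact_force: [0.2, 0.1, 0.2]
gripper_width: 0.0436
```

```bash
python3 go.py 0.463 0.0055 0.054 112.3
```

```text
4.0833 [0.46651207 0.00714804 0.05832645] jaw 112.39535105709632 w 0.043560794244906095 F [0.2 0.1 0.2] M [-0.04  0.08 -0.  ] j [ 25.  13. -39.   0. -39. -93.]
shift/0.02 [ 0.22 -0.01 -0.2 ] turn/.08 [0.02 0.08 0.02]
```

Final trim, then close in place.

>>> {"fn": "arm_command", "kwargs": {"plan": [{"dx":0.2,"dy":0,"dz":-0.2,"wx":0,"wy":0.06,"wz":0},{"dx":0,"dy":0,"dz":0,"wx":0,"wy":0,"wz":0}]}}

```text
time_s: 4.25
tcp_pos: [0.4635, 0.006, 0.0554]
eef_rot: [-29.9, 89.8, -7.4]
contact_force: [-0.6, 0.3, -0.7]
gripper_width: 0.0439
```

>>> {"fn": "arm_command", "kwargs": {"plan": [{"dx":0,"dy":0,"dz":0,"wx":0,"wy":0,"wz":0},{"dx":0,"dy":0,"dz":0,"wx":0,"wy":0,"wz":0},{"dx":0,"dy":0,"dz":0,"wx":0,"wy":0,"wz":0},{"dx":0,"dy":0,"dz":0,"wx":0,"wy":0,"wz":0},{"dx":0,"dy":0,"dz":0,"wx":0,"wy":0,"wz":0},{"dx":0,"dy":0,"dz":0,"wx":0,"wy":0,"wz":0}], "fingers": 1, "force": 30}}

```text
time_s: 4.75
tcp_pos: [0.4646, 0.0067, 0.0577]
eef_rot: [-9.9, 89.6, 12.6]
contact_force: [-0.8, 2.7, -3.0]
gripper_width: 0.0137
```

```bash
python3 go.py 0.463 0.0055 0.054 112.3
```

```text
4.75 [0.46458786 0.00672045 0.05771476] jaw 112.42947085437739 w 0.013747427205561543 F [-0.8  2.7 -3. ] M [ 0.82  0.24 -0.01] j [ 25.  13. -39.   0. -38. -93.]
shift/0.02 [ 0.19 -0.03 -0.1 ] turn/.08 [0.03 0.08 0.01]
```

>>> {"fn": "arm_command", "kwargs": {"plan": [{"dx":0.03,"dy":0,"dz":0,"wx":0.5,"wy":0,"wz":0},{"dx":0.03,"dy":0,"dz":0,"wx":0.7,"wy":0,"wz":0},{"dx":0.03,"dy":0,"dz":0,"wx":0.7,"wy":0,"wz":0},{"dx":0.03,"dy":0,"dz":0,"wx":0.7,"wy":0,"wz":0},{"dx":0.03,"dy":0,"dz":0,"wx":0.7,"wy":0,"wz":0},{"dx":0.03,"dy":0,"dz":0,"wx":0.7,"wy":0,"wz":0}]}}

```text
time_s: 5.25
tcp_pos: [0.4647, 0.0064, 0.0576]
eef_rot: [-1.9, 89.6, 1.6]
contact_force: [-3.2, 0.5, 8.4]
gripper_width: 0.0136
```

```bash
python3 go.py 0.463 0.0055 0.056 55
```

```text
5.25 [0.46471046 0.00637872 0.05761237] jaw 93.52933438281607 w 0.013640317929301869 F [-3.2  0.5  8.4] M [0.17 1.22 0.05] j [  25.   13.  -39.    0.  -38. -112.]
shift/0.02 [ 0.08 -0.04 -0.09] turn/.08 [ 8.41  0.09 -0.03]
```

>>> {"fn": "arm_command", "kwargs": {"plan": [{"dx":0,"dy":0,"dz":-0.04,"wx":0.8,"wy":0,"wz":0},{"dx":0,"dy":0,"dz":0,"wx":0.8,"wy":0,"wz":0},{"dx":0,"dy":0,"dz":0,"wx":0.8,"wy":0,"wz":0},{"dx":0,"dy":0,"dz":0,"wx":0.8,"wy":0,"wz":0},{"dx":0,"dy":0,"dz":0,"wx":0.8,"wy":0,"wz":0},{"dx":0,"dy":0,"dz":0,"wx":0.8,"wy":0,"wz":0},{"dx":0,"dy":0,"dz":0,"wx":0.8,"wy":0,"wz":0}]}}

```text
time_s: 5.83
tcp_pos: [0.4646, 0.0058, 0.0577]
eef_rot: [18.0, 89.5, -5.4]
contact_force: [1.0, -0.0, 1.0]
gripper_width: 0.0139
```

```bash
python3 go.py 0.463 0.0055 0.056 55
```

```text
5.8333 [0.46457313 0.00583334 0.05769755] jaw 66.65923830824144 w 0.013886620953268793 F [ 1. -0.  1.] M [-0.21 -0.19 -0.08] j [  25.   12.  -39.    0.  -38. -139.]
shift/0.02 [ 0.08 -0.05 -0.07] turn/.08 [ 2.54  0.09 -0.04]
```

>>> {"fn": "arm_command", "kwargs": {"plan": [{"dx":0,"dy":0,"dz":0,"wx":0.8,"wy":0,"wz":0},{"dx":0,"dy":0,"dz":0,"wx":0.8,"wy":0,"wz":0},{"dx":0,"dy":0,"dz":0,"wx":0.8,"wy":0,"wz":0},{"dx":0,"dy":0,"dz":0,"wx":0.3,"wy":0,"wz":0}]}}

```text
time_s: 6.17
tcp_pos: [0.4644, 0.0056, 0.0577]
eef_rot: [25.8, 89.6, -10.7]
contact_force: [0.0, 0.7, -0.2]
gripper_width: 0.014
```

```bash
python3 go.py 0.463 0.0055 0.056 55
```

```text
6.1667 [0.46438847 0.00555165 0.05770055] jaw 53.49560895357405 w 0.013961195240905555 F [ 0.   0.7 -0.2] M [0.07 0.09 0.01] j [  25.   12.  -39.    0.  -38. -152.]
shift/0.02 [ 0.08 -0.04 -0.05] turn/.08 [-0.33  0.08 -0.04]
```

>>> {"fn": "arm_command", "kwargs": {"plan": [{"dx":0,"dy":0,"dz":0,"wx":0,"wy":0,"wz":0},{"dx":0,"dy":0,"dz":0,"wx":0,"wy":0,"wz":0},{"dx":0,"dy":0,"dz":0,"wx":0,"wy":0,"wz":0},{"dx":0,"dy":0,"dz":0,"wx":0,"wy":0,"wz":0},{"dx":-0.3,"dy":0,"dz":0,"wx":0,"wy":0,"wz":0},{"dx":-0.6,"dy":0,"dz":0,"wx":0,"wy":0,"wz":0},{"dx":-0.8,"dy":0,"dz":0,"wx":0,"wy":0,"wz":0},{"dx":-0.8,"dy":0,"dz":0,"wx":0,"wy":0,"wz":0},{"dx":-0.8,"dy":0,"dz":0,"wx":0,"wy":0,"wz":0},{"dx":-0.8,"dy":0,"dz":0,"wx":0,"wy":0,"wz":0},{"dx":-0.8,"dy":0,"dz":0,"wx":0,"wy":0,"wz":0},{"dx":0,"dy":0,"dz":0,"wx":0,"wy":0,"wz":0},{"dx":0,"dy":0,"dz":0,"wx":0,"wy":0,"wz":0}], "fingers": 0.2}}

```text
time_s: 7.25
tcp_pos: [0.4628, 0.005, 0.1632]
eef_rot: [16.4, 89.6, -19.7]
contact_force: [0.2, -0.3, -0.1]
gripper_width: 0.0349
```

```bash
python3 - <<'E'
from h import *
s,p,R=tool(); print(s["time_s"],p,s["gripper_width"],s["contact_force"])
cm=K("wrist"); pic,d=r.capture("wrist"); cv2.imwrite("pics/w3.png",pic[:,:,::-1])
w=cloud(d,cm); m=(w[...,2]>0.064)&(w[...,2]<0.08)&(pic.max(2)<110)
m&=np.hypot(w[...,0]-.462,w[...,1]-.005)<.035
q=w[m]; print(len(q),q.mean(0),cv2.minAreaRect((q[:,:2]*1000).astype(np.float32)))
cm=K("top"); pic,d=r.capture("top"); w=cloud(d,cm)
cv2.imwrite("pics/t3.png",pic[:,:,::-1])
c=pic.astype(int); m=(w[...,2]>.045)&(c[...,2]>c[...,0]+50)&(np.hypot(w[...,0]-.537,w[...,1])<.04); print("blue",m.sum(),w[m].mean(0) if m.any() else 0)
E
```

```text
7.25 [0.46284451 0.00499508 0.16319162] 0.03488193191633407 [ 0.21869392 -0.25847244 -0.10618109]
810 [0.46233887 0.0068552  0.07268691] ((463.326171875, 6.523622512817383), (13.688414573669434, 45.0154914855957), 53.6098518371582)
blue 0 0
```

View pics/w3.png

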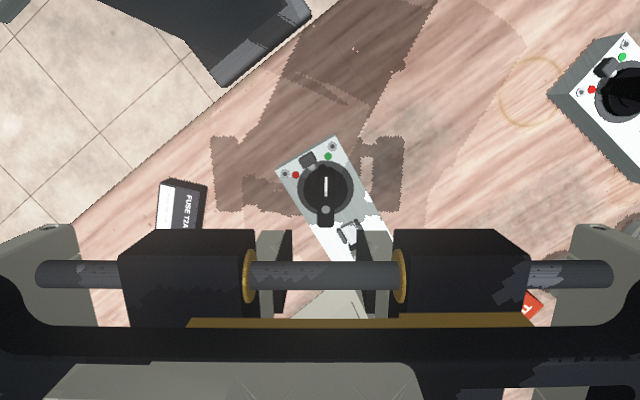

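The knob stays at yaw -36.4°, 1.02 rad beyond its start, with the pointer at the green mark (about (326,185), green at (328,157)). Next I check the vial.

>>> {"fn": "arm_command", "kwargs": {"plan": [{"dx":-0.8,"dy":-0.5,"dz":-0.3,"wx":0,"wy":0,"wz":0},{"dx":-0.8,"dy":-0.5,"dz":-0.5,"wx":0,"wy":0,"wz":0},{"dx":-0.8,"dy":-0.5,"dz":0.5,"wx":0,"wy":0,"wz":0},{"dx":-0.8,"dy":-0.7,"dz":0.6,"wx":0,"wy":0,"wz":0},{"dx":0,"dy":-0.7,"dz":0.6,"wx":0,"wy":0,"wz":0},{"dx":0,"dy":-0.7,"dz":0.6,"wx":0,"wy":0,"wz":0},{"dx":0,"dy":0,"dz":0,"wx":0,"wy":0,"wz":0},{"dx":0,"dy":0,"dz":0,"wx":0,"wy":0,"wz":0}]}}

```text
time_s: 8.02
tcp_pos: [0.4397, -0.0742, 0.2236]
eef_rot: [-96.0, 89.5, -132.0]
contact_force: [-0.4, 0.2, -0.2]
gripper_width: 0.0351
```

```bash
python3 - <<'E'
from h import *
s,p,R=tool(); print(s["time_s"],p,R.round(2),s["contact_force"])
for n in ["wrist","top","scene"]:
    cm=K(n); pic,d=r.capture(n); cv2.imwrite(f"pics/{n}4.png",pic[:,:,::-1]); w=cloud(d,cm)
    c=pic.astype(int); m=(w[...,2]>.045)&(c[...,2]>c[...,0]+50)&(np.hypot(w[...,0]-.537,w[...,1])<.05); print(n,"blue",m.sum(),w[m].mean(0) if m.any() else 0)
a=[cv2.imread(f"pics/{n}4.png") for n in ["wrist","scene"]]
cv2.imwrite("pics/c4.png",np.vstack([cv2.resize(x,(480,300)) for x in a]))
E
```

```text
8.0167 [ 0.43969582 -0.07422731  0.22357596] [[-0.01  0.59  0.81]
 [-0.01  0.81 -0.59]
 [-1.   -0.01 -0.  ]] [-0.41183285  0.15171254 -0.17121866]
wrist blue 248 [ 0.53873716 -0.00246222  0.0612385 ]
top blue 0 0
scene blue 27 [ 0.53419676 -0.00754587  0.05840763]
```

View pics/c4.png

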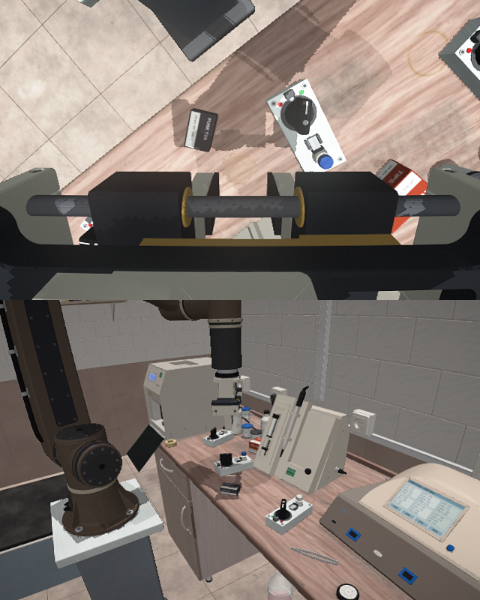

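The wrist picture shows the blue cap upright in its socket, at about (326,161) in the half-size view. It measures (0.539, -0.002, 0.061), within 2 mm of its first position. The knob is still turned and the arm is clear.

```bash
python3 -c "
from plant import r
print(r.get_state()['qd'].round(1)); print(r.close_job())"
```

```text
[ 0.6 -0.2  0.2  0.  -0.1 -0. ]
the job is handed in; nothing more can be done
None
```

I turned the knob of the blue-capped vial's station (the middle one) clockwise, let go and backed the arm off. I handed the job in at about 8.2 s of the 34 s; it reports no verdict.

- **Knob:** after release, the wrist camera's depth image put the bar 1.02 rad past its starting angle. With a start somewhere between 0 and 0.15, that is an angle of about 1.02 to 1.17, above the 0.93 needed. The pointer sits at the green mark, and the bar had not sprung back from where I let go.
- **Vial:** it stands upright in its socket. Its cap measured within about 2 mm of where it was at the start.
- **Other knobs:** I never touched the other two stations and did not measure their angles separately. They looked unmoved wherever the cameras showed them.
- **Forces:** the largest contact force I read was about 9 N, and it was near zero at the end.

**Checks that disagreed:**
- The point detector put the knob 11 to 18 mm off in y in the first top and scene pictures. I used the bar as measured in the wrist and top depth images instead, which agreed with each other to about 2 mm.
- At the end, the top camera found no blue cap, so the vial check rests on the wrist camera. The scene camera agreed with it to about 7 mm, on few pixels.

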